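# Stow the cutting kit in the stylus cabinet

## Task

Put away the loose cutting kit: swing the walnut cabinet's door wide open by its handle, past square, draw the tray fully out by its knob, and pack every stylus tube, the eyepiece, the counterweight and the coil housing that lie on the cart flat on the tray's floor, none on top of another, the counterweight lying flat. Then push the tray fully home and shut the door completely; keep the door swung wide whenever the tray is out, and leave everything else on the cart where it is.

Things in the scene. Friction and masses are not known exactly. Their poses are not given: they have to be found in the camera images.
- cabinet: Low walnut stylus cabinet with brass corners, fixed to the cart, 178 deep x 258 wide x 72 mm high. Origin: at the cart top, in the middle of its open front; its x axis points into the cabinet (away from the robot), y to its left side, z up. The sliding tray is inside; a 22 mm slot runs front to back along the middle of its roof (roof top at 72 mm).
- door (a joint): The cabinet's upright front door, 254 wide x 64 high x 12 mm thick (its top edge 72 mm above the cart), hinged on a vertical line at the left end (+y) of the front. Radians: 0 shut, grows as the free right end swings towards the robot and then round to the left; stop at 2.1. Light friction: it stays where it is left. It starts shut or ajar.
- door_handle (a point): Grip point of the door's handle: a vertical brass bar 12 mm in diameter, standing 36 mm (bar axis) in front of the door's mid-plane (24 mm clear gap to the face), 170 mm from the hinge line. The point is on the bar axis 54 mm above the cart; the bar's top end is 18 mm higher and free, so it can be pinched from above. Its frame turns with the door.
- door_hinge (a point): Point on the door's vertical hinge line, at the height of the handle point.
- tray (a joint): Sliding of the tray, m: 0 fully home inside the cabinet, 0.14 fully drawn out of the front (towards the robot). About 1.5 N of friction; it stays where it is left. Starts home.
- tray_knob (a point): Grip point of the tray's knob: an upright brass cylinder 18 mm in diameter that stands up through the roof slot, from 75 to 109 mm above the cart; the point is on its axis, 96 mm above the cart. It is fixed to the tray: drawing it along the slot to the front brings the tray out of the open door.
- tray_in (a point): Centre of the tray's inner floor (10 mm above the cart), axes as the cabinet's (x into the cabinet, y left). The tray is an open box: inside 84 mm along x and 228 mm along y, walls 16 mm high and 4 mm thick, blue floor. The cabinet leaves 56 mm of height above the tray floor. Drawn fully out, the whole inside is clear of the cabinet, with 40 mm between its back inner edge and the cabinet front.
- eyepiece: Chrome microscope eyepiece, cylinder 34 mm in diameter, 40 mm high, stands on end at the start. Origin at its centre, z along its axis. 0.07-0.14 kg. May be absent.
- counterweight: Round aluminium tonearm counterweight, 44 mm in diameter, 34 mm high, lies flat. Origin at its centre, z along its axis. 0.1-0.2 kg. May be absent.
- coil_housing: Black heater coil housing with copper stripes on top, block 34 (x) x 48 (y) x 36 (z) mm. Origin at its centre. About 0.1 kg. May be absent.
- tube1: Clear acrylic stylus tube with square white end caps, lying; 62 mm long (x) and 20 x 20 mm across. Origin at its centre. 35 g. Can be gripped across its two end caps. May be absent.
- tube2: Clear acrylic stylus tube with square white end caps, lying; 62 mm long (x) and 20 x 20 mm across. Origin at its centre. 35 g. Can be gripped across its two end caps. May be absent.
- tube3: Clear acrylic stylus tube with square white end caps, lying; 62 mm long (x) and 20 x 20 mm across. Origin at its centre. 35 g. Can be gripped across its two end caps. May be absent.
- solvent: Amber bottle, 44 mm in diameter, 110 mm high. Origin under it. Not part of the kit; leave where it is.
- grease_jar: Small jar, 44 mm in diameter, 45 mm high. Origin under it. Not part of the kit; leave where it is.
- cup: White cup, 70 mm in diameter, 80 mm high. Origin under it. Not part of the kit; leave where it is.
- tape_roll: Red tape roll lying flat, 70 mm in diameter, 19 mm high. Origin under it. Not part of the kit; leave where it is.
- gauge_block: Steel gauge block, 30 x 60 x 20 mm. Origin under it. Not part of the kit; leave where it is.
- screwdriver: Screwdriver, 160 mm long. Origin under it. Not part of the kit; leave where it is.
- brush: Brush, 150 mm long. Origin under it. Not part of the kit; leave where it is.
Things that resemble listed ones, but are neither listed nor needed, are in the scene too. Leave any green or orange look-alike of the tube3 alone. Leave any purple look-alike of the tube1 alone.

How it is judged:
On the way, in this order (a step that is already met when the one before it is completed fails the run):
1. the door is swung wide open (value of joint door above 1.5 rad), for 0.2 s.
2. the tray is drawn fully out (value of joint tray above 0.125 m), for 0.2 s.
3. every item of the kit lies flat in the drawn-out tray, none on top of another (x of tube1 in the frame of tray_in between -0.038 and 0.038 m and y of tube1 in the frame of tray_in between -0.11 and 0.11 m and z of each of tube1, tube2, tube3 in the frame of tray_in below 0.0155 m and x of tube2 in the frame of tray_in between -0.038 and 0.038 m and y of tube2 in the frame of tray_in between -0.11 and 0.11 m and x of tube3 in the frame of tray_in between -0.038 and 0.038 m and y of tube3 in the frame of tray_in between -0.11 and 0.11 m and x of eyepiece in the frame of tray_in between -0.038 and 0.038 m and y of eyepiece in the frame of tray_in between -0.11 and 0.11 m and z of eyepiece in the frame of tray_in below 0.025 m and x of counterweight in the frame of tray_in between -0.038 and 0.038 m and y of counterweight in the frame of tray_in between -0.11 and 0.11 m and z of counterweight in the frame of tray_in below 0.021 m and angle between counterweight's own z axis and vertical below 0.2 rad and x of coil_housing in the frame of tray_in between -0.038 and 0.038 m and y of coil_housing in the frame of tray_in between -0.11 and 0.11 m and z of coil_housing in the frame of tray_in below 0.026 m and linear speed of each of tube1, tube2, tube3, eyepiece, counterweight, coil_housing below 0.02 m/s and value of joint tray above 0.09 m), for 0.4 s.
4. the loaded tray is pushed fully home (value of joint tray below 0.006 m), for 0.2 s.
5. the door is shut (value of joint door below 0.04 rad), for 0.2 s.
At the end, for the whole second after the job is handed in: Every kit item present is at rest on the tray's floor within its walls (centre no more than about 4 to 8 mm higher than when resting flat on the floor; counterweight flat within 0.2 rad), the tray is within 6 mm of home and the door within 0.04 rad of shut (x of tube1 in the frame of tray_in between -0.038 and 0.038 m and y of tube1 in the frame of tray_in between -0.11 and 0.11 m and z of each of tube1, tube2, tube3 in the frame of tray_in below 0.0155 m and x of tube2 in the frame of tray_in between -0.038 and 0.038 m and y of tube2 in the frame of tray_in between -0.11 and 0.11 m and x of tube3 in the frame of tray_in between -0.038 and 0.038 m and y of tube3 in the frame of tray_in between -0.11 and 0.11 m and x of eyepiece in the frame of tray_in between -0.038 and 0.038 m and y of eyepiece in the frame of tray_in between -0.11 and 0.11 m and z of eyepiece in the frame of tray_in below 0.025 m and x of counterweight in the frame of tray_in between -0.038 and 0.038 m and y of counterweight in the frame of tray_in between -0.11 and 0.11 m and z of counterweight in the frame of tray_in below 0.021 m and angle between counterweight's own z axis and vertical below 0.2 rad and x of coil_housing in the frame of tray_in between -0.038 and 0.038 m and y of coil_housing in the frame of tray_in between -0.11 and 0.11 m and z of coil_housing in the frame of tray_in below 0.026 m and linear speed of each of tube1, tube2, tube3, eyepiece, counterweight, coil_housing below 0.02 m/s and value of joint tray below 0.006 m and value of joint door below 0.04 rad); the robot touches nothing.
It fails at once if the door stands less than about 70 degrees open while the tray is out (value of joint door below 1.2 rad and value of joint tray above 0.03 m).
It fails at once if a bystander is moved more than 40 mm (distance of any of solvent, grease_jar, cup, tape_roll, gauge_block, screwdriver, brush from where it was at the start of the episode above 0.04 m).
Of tube1, tube2, tube3, eyepiece, counterweight, coil_housing only 3 to 5 are there at a start; the rules pass over those that are not, and their reading is None.
At some moment in a run one of tube1, tube2, tube3, eyepiece, counterweight, coil_housing may be knocked a few centimetres aside while the robot is not near it.
It also fails if it takes over 210 s, if anything falls off the work surface, if the arm or the gripper's body presses on something with over 40 N, if the wrist force passes 120 N, or if a joint passes its speed limit or range.

## Robot

A 6-joint arm with a two-finger parallel gripper is mounted at the origin on the work surface. World frame = base frame: x ahead of the robot, y to its left, z up, the work surface at z = 0. Lengths are in m, angles in rad, forces in N, time in s.
With the tool pointing down it reaches from about 0.2 to 0.875 m from the base axis. Payload 3.4 kg.
Tool frame: the origin (TCP) lies between the finger pads; the fingertips stand 25 mm ahead of it and the grasp point (between the pads) lies 6 mm ahead of it (r.nose_length is the z of the fingertips in the tool frame, in m); z points along the fingers, y is the line along which they close (so a half turn about z gives the same grasp; the last joint's range is limited). The gripper opens to 94 mm and grips with 3 to 60 N. Pads are 16 mm wide; open, the fingers measure 119 mm over their backs; the gripper's body (75 mm by 177 mm) begins 78 mm behind the grasp point.
Start: joints at [-0.121, 0.276, 1.505, -0, 1.361, -0.121], TCP at [0.575, -0, 0.23] pointing down, gripper open.
Joint ranges: [-2.89, 2.89], [-0.75, 2.08], [0.22, 2.7], [-1.18, 4.32], [0.11, 2.71], [-2.7, 2.7]. Speed limits (rad/s): [2.57, 2.57, 3.14, 3.14, 3.14, 3.14].

## Interface

Orientations are given as a unit quaternion [w, x, y, z].
In Python, from plant import r, gripper_to, inverse_kinematics, vision, models, telemetry gives the robot as it stands. Calls block until the motion is done:
- r.move_to(position, orientation): joint-space move of the TCP to a pose.
- r.move_l(position, rot=None, vel=0.15, guard=None): straight line of the TCP; rot=None keeps the orientation; vel is the mean speed in m/s. With guard (N) it stops when the force on the tool has changed by that much, and returns True; else False.
- r.movej(angles): joint-space move.
- gripper_to(opening, f_grip=None): finger opening in m; f_grip is the grip in N (None keeps the last); returns when the fingers have stopped.
- r.hold(seconds).
- inverse_kinematics(position, orientation): joint angles nearest the present ones, or None.
- vision.snapshot(name): name is "scene" or "side" or "wrist"; returns the picture (384x512x3 uint8, red, green, blue); there is no depth.
- vision.get_calibration(name): a dict with "fx", "fy", "cx", "cy" (pixels), "D" ([k1, k2, p1, p2, k3] as OpenCV has them; the pictures are not rectified), "position" and "orientation" of the camera in the world. Camera axes: x right, y down, z forward; pixel columns grow to the right and rows downward; lengths in m; the calibration is good to about 2 mm. A picture is of the moment at which its call begins: read the wrist's pose just before it. get_calibration takes no time and is no camera call; for the wrist camera it gives the pose at the moment of the call.
A pose or a line that the arm cannot do raises r.PlanningError and nothing moves.
- r.sign_off(): hands the job in; it is judged then, once.
Trained networks look in the newest picture that a camera, given by its name, has taken for a name from the list of things; names that differ only in an ending like _2 or _b are one class to them, and where a whole thing is asked for, a point or a joint stands for the part that bears it (a point fixed in the world has none). Each returns a list of dicts, best first, with "score" (0 to 1); they miss things now and then, are a little off and sometimes report something else, mostly with a low value. They report only what shows in the picture. A call takes as long as a camera call. They do not tell look-alikes from the thing itself.
- models.boxes_of(thing, camera): "at" ([x, y, z] in m, in world coordinates, good to about 4 mm: the middle of the surface that is visible of it).
- models.regions_of(thing, camera): "pixels" (384x512 bool, what is visible of it).
- models.mark_of(thing, camera): "at" ([x, y, z] in m, in world coordinates, good to about 4 mm: a listed point, or the origin of a listed thing).
Readings, each from a call of its own:
- telemetry.current_t(): time.
- telemetry.current_joints(): joint angles.
- telemetry.current_dq(): joint speeds.
- telemetry.current_joint_efforts(): joint torques, N m.
- telemetry.current_ee_pos(): TCP position.
- telemetry.current_tool_rot(): TCP orientation.
- telemetry.current_wrist_force(): force on the tool from outside, world axes, zero at the start.
- telemetry.current_torque(): the same for the moment, N m.
- telemetry.current_opening(): finger opening in m.
- telemetry.current_finger_force(): force on a finger pad.
Only numpy, scipy, OpenCV 4.12 (cv2) and the standard library are available. Lean on these libraries where they do the work, as an engineer would, in place of code of your own. Each camera call takes 0.05 s, during which the arm holds its last target. There are 200 camera calls.

## Working session

There is one attempt and no reset: what is moved stays moved. The work goes in short steps, each a Python script; the robot and the scene stay as the last script left them, time stands still between calls to the robot, and variables do not carry over. Pictures are saved under pics/ and viewed, at most 14 in all, crops included, and the job is handed in when it is done.

```bash
ls; mkdir -p pics; cat > a.py <<'E'
from plant import r, gripper_to, inverse_kinematics, vision, models, telemetry
import cv2, numpy as np
for c in ["scene","side"]:
    im=vision.snapshot(c); cv2.imwrite(f"pics/{c}0.png",cv2.resize(im[:,:,::-1],(800,600)))
    for n in ["door_handle","door_hinge","tray_knob","tray_in","cabinet","eyepiece","counterweight","coil_housing","tube1","solvent","grease_jar","cup","tape_roll","gauge_block","screwdriver","brush"]:
        print(c,n,[(np.round(d["at"],3).tolist(),round(d["score"],2)) for d in models.mark_of(n,c)])
    print({k:np.round(v,3).tolist() for k,v in vision.get_calibration(c).items()})
print(telemetry.current_t())
E
python3 a.py
```

```text
pics
scene door_handle [([0.482, 0.055, 0.056], 0.94)]
scene door_hinge [([0.52, 0.222, 0.056], 0.96)]
scene tray_knob [([0.69, 0.115, 0.095], 0.68)]
scene tray_in [([0.592, 0.104, 0.01], 0.53), ([0.687, 0.113, 0.097], 0.23), ([0.717, -0.327, -0.002], 0.18)]
scene cabinet [([0.535, 0.098, -0.003], 0.77)]
scene eyepiece []
scene counterweight [([0.516, 0.225, 0.055], 0.18)]
scene coil_housing [([0.565, -0.404, 0.015], 0.73), ([0.653, 0.457, -0.002], 0.28)]
scene tube1 [([0.556, -0.183, 0.012], 0.69), ([0.525, -0.291, 0.011], 0.69), ([0.426, -0.252, 0.009], 0.67), ([0.449, -0.161, 0.008], 0.57), ([0.609, -0.104, 0.012], 0.55), ([0.356, -0.117, 0.013], 0.41), ([0.685, 0.115, 0.094], 0.23)]
scene solvent [([0.716, -0.321, -0.001], 0.58)]
scene grease_jar [([0.72, -0.192, -0.003], 0.57)]
scene cup []
scene tape_roll [([0.552, 0.492, 0.002], 0.85), ([0.56, -0.534, 0.001], 0.68), ([0.702, -0.414, 0.001], 0.58), ([0.557, -0.185, 0.011], 0.56), ([0.651, 0.458, -0.001], 0.38)]
scene gauge_block [([0.702, -0.411, 0.001], 0.52)]
scene screwdriver [([0.701, -0.41, 0.002], 0.57), ([0.329, -0.277, 
[... 665 characters left out ...]
[([0.362, -0.117, 0.014], 0.69), ([0.447, -0.164, 0.009], 0.65), ([0.521, -0.29, 0.011], 0.63), ([0.43, -0.255, 0.007], 0.53), ([0.557, -0.181, 0.012], 0.51), ([0.611, -0.105, 0.007], 0.43)]
side solvent [([0.717, -0.319, -0.002], 0.82)]
side grease_jar [([0.725, -0.191, 0.0], 0.54)]
side cup [([0.657, 0.457, -0.005], 0.67)]
side tape_roll [([0.549, 0.492, -0.002], 0.51)]
side gauge_block [([0.703, -0.412, -0.004], 0.57)]
side screwdriver [([0.333, -0.286, -0.003], 0.92)]
side brush [([0.559, -0.528, -0.003], 0.67)]
{'fx': 363.79, 'fy': 363.79, 'cx': 257.316, 'cy': 191.692, 'D': [0.031, 0.0, 0.0, 0.0, 0.0], 'position': [0.188, -0.807, 0.801], 'orientation': [-0.427, 0.88, -0.192, 0.083]}
1.7
```

View pics/scene0.png

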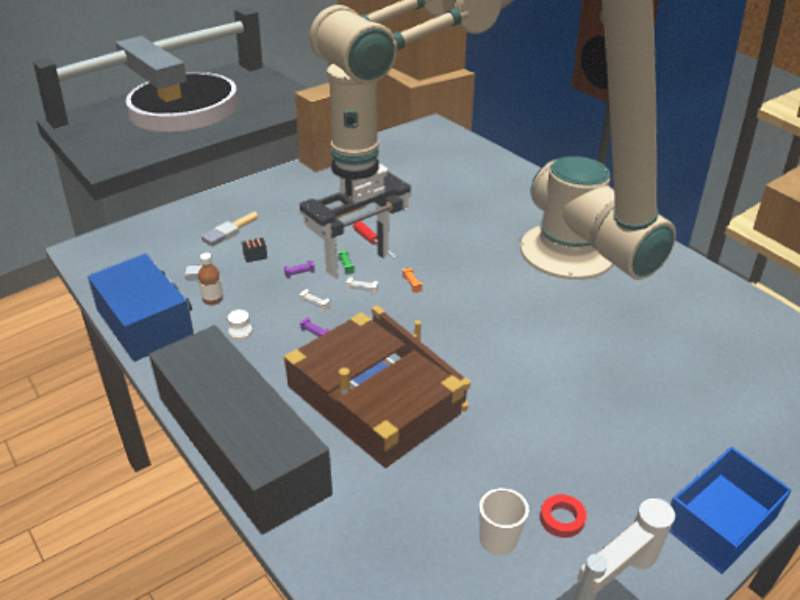

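View pics/side0.png

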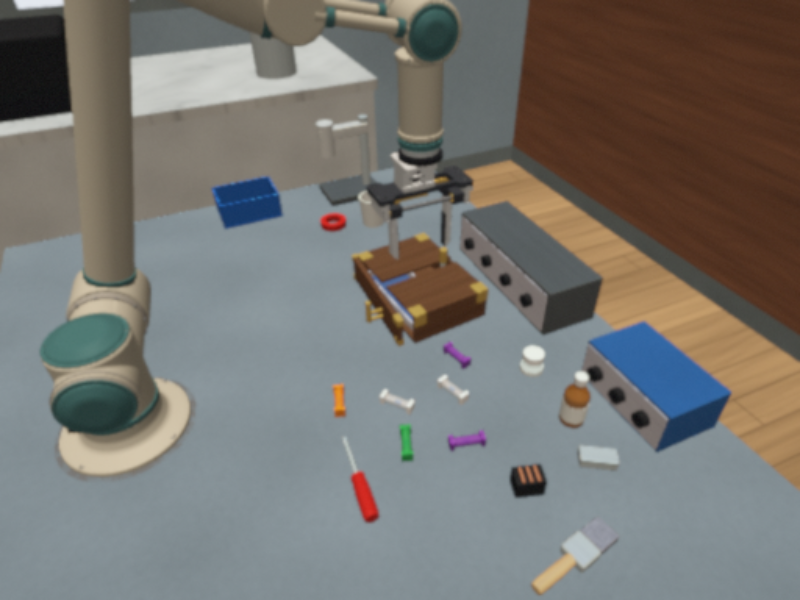

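The scene shows the cabinet with its door ajar. The handle is at side (375,312). Tube look-alikes in the side picture:
- White at (397,400) and (453,387): these fit "clear with white caps".
- Purple at (467,440) and (457,354), green at (406,442), orange at (339,400): to be left alone.

The coil housing is at (528,480), and I see no eyepiece or counterweight. I'll confirm from above with the wrist camera.

```bash
cat > h.py <<'E'
from plant import r, gripper_to, inverse_kinematics, vision, models, telemetry
import cv2, numpy as np
from scipy.spatial.transform import Rotation as R
def quat(a):
    "tool down, fingers closing along world yaw a"
    y=np.array([np.cos(a),np.sin(a),0]); z=np.array([0,0,-1.]); x=np.cross(y,z)
    q=R.from_matrix(np.c_[x,y,z]).as_quat(); return q[[3,0,1,2]].tolist()
def yaw(q):
    w,x,y,z=q; v=R.from_quat([x,y,z,w]).as_matrix()[:,1]; return np.arctan2(v[1],v[0])
def best(p,a):
    "closing yaw a or a+pi, the one with the last joint nearer the middle"
    c=[(abs(j[5]),b) for b in (a,a+np.pi) if (j:=inverse_kinematics(list(p),quat(b))) is not None]
    return min(c)[1]
def look(c,name=None,scale=1):
    im=vision.snapshot(c)
    if name: cv2.imwrite(f"pics/{name}.png",im[:,:,::-1])
    return im
def marks(n,c): return [(np.round(d["at"],4),round(d["score"],2)) for d in models.mark_of(n,c)]
def project(p,k):
    w,x,y,z=k["orientation"]; M=R.from_quat([x,y,z,w]).as_matrix().T
    K=np.array([[k["fx"],0,k["cx"]],[0,k["fy"],k["cy"]],[0,0,1]])
    return cv2.projectPoints(np.atleast_2d(np.array(p,float)),cv2.Rodrigues(M)[0],-M@np.array(k["position"]),K,np.array(k["D"],float))[0].reshape(-1,2)
def ground(uv,k,z):
    "pixels -> world points on the plane at height z"
    w,x,y,q=k["orientation"]; M=R.from_quat([x,y,q,w]).as_matrix()
    K=np.array([[k["fx"],0,k["cx"]],[0,k["fy"],k["cy"]],[0,0,1]])
    u=cv2.undistortPoints(np.array(uv,float).reshape(-1,1,2),K,np.array(k["D"],float)).reshape(-1,2)
    d=np.c_[u,np.ones(len(u))]@M.T; C=np.array(k["position"])
    return C+d*((z-C[2])/d[:,2])[:,None]
E
cat > b.py <<'E'
from h import *
print(yaw(telemetry.current_tool_rot()))
for i,p in enumerate([(0.48,-0.2,0.36),(0.50,0.10,0.36)]):
    a=best(p,np.pi/2); r.move_to(list(p),quat(a)); 
    k=vision.get_calibration("wrist"); im=look("wrist",f"w{i}")
    print(p,np.round(telemetry.current_joints(),2),np.round(k["position"],3),k["fx"])
    for n in ["door_handle","door_hinge","tray_knob","tray_in","cabinet","eyepiece","counterweight","coil_housing","tube1"]: print(n,marks(n,"wrist"))
print(telemetry.current_t())
E
python3 b.py; python3 -c "
import cv2;import numpy as np
cv2.imwrite('pics/w01.png',np.hstack([cv2.resize(cv2.imread(f'pics/w{i}.png'),(400,300)) for i in (0,1)]))"
```

```text
6.7757310152618684e-06
(0.48, -0.2, 0.36) [-0.53  0.15  1.36  0.    1.63  1.04] [ 0.551 -0.2    0.514] 295.6740107459223
door_handle [(array([0.4822, 0.0553, 0.0523]), 0.67), (array([ 0.7233, -0.1854, -0.0011]), 0.58)]
door_hinge [(array([ 0.3287, -0.278 ,  0.003 ]), 0.34), (array([ 0.4497, -0.1624,  0.0051]), 0.27)]
tray_knob [(array([0.6877, 0.1182, 0.0995]), 0.98)]
tray_in []
cabinet [(array([0.5382, 0.1044, 0.0011]), 0.94)]
eyepiece [(array([ 6.985e-01, -4.081e-01,  4.000e-04]), 0.21)]
counterweight []
coil_housing [(array([ 0.5754, -0.4063,  0.0223]), 0.91)]
tube1 [(array([ 0.3552, -0.1137,  0.0085]), 0.93), (array([ 0.5552, -0.182 ,  0.0082]), 0.87), (array([ 0.4289, -0.2537,  0.0077]), 0.84), (array([ 0.4537, -0.1636,  0.0115]), 0.78), (array([ 0.5221, -0.2956,  0.0143]), 0.64), (array([ 0.6078, -0.1036,  0.0136]), 0.57)]
(0.5, 0.1, 0.36) [ 0.06  0.13  1.38 -0.    1.63 -1.51] [0.429 0.1   0.514] 295.6740107459223
door_handle [(array([0.4817, 0.0603, 0.0546]), 0.91)]
door_hinge [(array([0.5121, 0.2281, 0.0575]), 0.59)]
tray_knob [(array([0.6864, 0.1174, 0.0996]), 0.78)]
tray_in [(array([0.5938, 0.1086, 0.0117]), 0.69)]
cabinet [(array([5.378e-01, 1.026e-01, 2.000e-04]), 0.82), (array([ 0.3333, -0.2785, -0.0005]), 0.62), (array([0.5954, 0.1074, 0.0104]), 0.17)]
eyepiece []
counterweight []
coil_housing []
tube1 [(array([ 0.4289, -0.2528,  0.0076]), 0.91), (array([ 0.4506, -0.165 ,  0.0078]), 0.9), (array([ 0.3564, -0.1164,  0.008 ]), 0.9), (array([ 0.6074, -0.1059,  0.0139]), 0.86), (array([ 0.5231, -0.2961,  0.012 ]), 0.86), (array([ 0.5541, -0.1817,  0.0052]), 0.81)]
5.9583
```

View pics/w01.png

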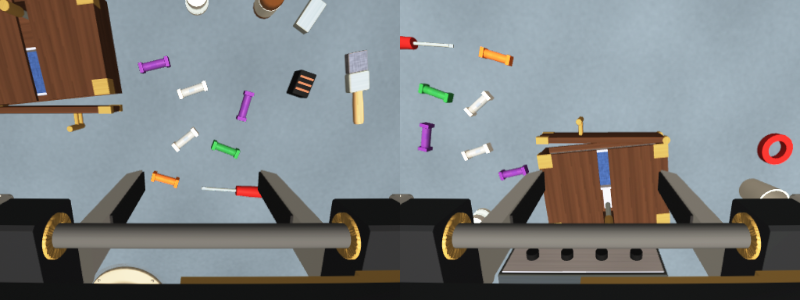

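Left half: the two white tubes are at (192,89) and (185,139), and the coil housing is at (301,83), so the kit has three items. The purple, green and orange tubes are decoys. The door is about 0.1 rad ajar. Next I open it.

```bash
cat >> h.py <<'E'
HINGE=np.array([0.516,0.225]); YAW=0.115; ORG=np.array([0.538,0.1015])
def rot(a): return np.array([[np.cos(a),-np.sin(a)],[np.sin(a),np.cos(a)]])
def handle(th,z=0.062): return [*(HINGE+rot(YAW-th)@[-0.036,-0.17]),z], np.pi/2+YAW-th
def cab(x,y=0.): return ORG+rot(YAW)@[x,y]
E
cat > c.py <<'E'
from h import *
p,a=handle(0.10); gripper_to(0.05)
r.move_to([p[0],p[1],0.20],quat(a)); r.move_l(p,vel=0.1,guard=15)
f0=np.array(telemetry.current_wrist_force())
gripper_to(0.0,f_grip=12); print("open",telemetry.current_opening(),"df",np.round(np.array(telemetry.current_wrist_force())-f0,1))
gripper_to(0.0,f_grip=25)
for th in np.arange(0.2,1.96,0.125):
    p,a=handle(th); r.move_l(p,rot=quat(a),vel=0.1)
    f=np.array(telemetry.current_wrist_force())-f0
    if np.linalg.norm(f)>12: print(round(th,2),np.round(f,1))
print(th,telemetry.current_opening())
gripper_to(0.05); r.move_l([p[0],p[1],0.22],vel=0.2)
look("scene","s1"); print(marks("door_handle","scene"),marks("door_hinge","scene"))
look("side","d1"); print(marks("door_handle","side"),telemetry.current_t())
E
python3 c.py
```

```text
open 0.011694593173532612 df [ 0.7  4.7 -0.6]
1.95 0.011596374898972271
[(array([0.3636, 0.3019, 0.0557]), 0.57)] [(array([0.5197, 0.2266, 0.0557]), 0.86)]
[(array([0.3608, 0.2977, 0.0555]), 0.72)] 17.325
```

```bash
cat > d.py <<'E'
from h import *
K=np.array([0.687,0.1175]); u=rot(YAW)@[1,0]
gripper_to(0.05); a=best([*K,0.2],np.pi/2+YAW)
r.move_to([*K,0.22],quat(a)); r.move_l([*K,0.104],vel=0.1,guard=15)
f0=np.array(telemetry.current_wrist_force())
gripper_to(0.0,f_grip=10); print("open",telemetry.current_opening(),"df",np.round(np.array(telemetry.current_wrist_force())-f0,1))
gripper_to(0.0,f_grip=20)
for d in (0.05,0.1,0.142):
    p=K-u*d; hit=r.move_l([*p,0.104],vel=0.08,guard=15); print(d,hit,np.round(np.array(telemetry.current_wrist_force())-f0,1))
print(telemetry.current_ee_pos(),telemetry.current_opening())
gripper_to(0.05); r.move_l([*p,0.25],vel=0.2)
q=[0.47,-0.15,0.38]; r.move_to(q,quat(best(q,np.pi/2)))
for c in ("scene","side","wrist"):
    k=vision.get_calibration(c); look(c,c+"2")
    for n in ["tray_knob","tray_in","door_handle","coil_housing","tube1","eyepiece","counterweight"]: print(c,n,marks(n,c))
print(telemetry.current_t(),cab(-0.082))
E
python3 d.py; python3 -c "
import cv2;import numpy as np
cv2.imwrite('pics/m2.png',np.hstack([cv2.resize(cv2.imread(f'pics/{i}2.png'),(400,300)) for i in ('side','wrist')]))"
```

```text
open 0.01796327010154211 df [ 0.7 -4.2 -0.3]
0.05 False [-0.3 -5.3  1.2]
0.1 False [-0.6 -4.4  1.4]
0.142 False [ 3.6 -3.3 -2.4]
[0.54788164 0.10151198 0.10421626] 0.017572884221052885
scene tray_knob [(array([0.5486, 0.1015, 0.0918]), 0.89)]
scene tray_in [(array([0.4542, 0.0906, 0.0067]), 0.89)]
scene door_handle [(array([0.3609, 0.3007, 0.0539]), 0.94)]
scene coil_housing [(array([ 0.5631, -0.4028,  0.0169]), 0.65)]
scene tube1 [(array([ 0.4515, -0.1652,  0.0072]), 0.66), (array([ 0.6058, -0.1032,  0.0126]), 0.64), (array([ 0.4255, -0.2497,  0.0106]), 0.62), (array([0.5567, 0.4914, 0.002 ]), 0.54), (array([ 0.5537, -0.1841,  0.0116]), 0.5), (array([ 0.5253, -0.2889,  0.0085]), 0.5)]
scene eyepiece []
scene counterweight []
side tray_knob [(array([0.5447, 0.1036, 0.0952]), 0.65)]
side tray_in [(array([0.4581, 0.0892, 0.0079]), 0.76)]
side door_handle [(array([0.3621, 0.2979, 0.0554]), 0.9), (array([ 0.7008, -0.4089, -0.0039]), 0.36)]
side coil_housing [(array([ 0.5689, -0.4092,  0.016 ]), 0.75), (array([ 0.4498, -0.1638,  0.0094]), 0.25)]
side tube1 [(array([ 0.4448, -0.1656,  0.00
[... 161 characters left out ...]
 -0.2896,  0.0084]), 0.49), (array([ 0.4318, -0.2558,  0.0093]), 0.45)]
side eyepiece []
side counterweight []
wrist tray_knob [(array([0.5491, 0.104 , 0.0977]), 0.79)]
wrist tray_in [(array([0.4559, 0.0942, 0.0151]), 0.77)]
wrist door_handle []
wrist coil_housing [(array([ 0.5713, -0.4078,  0.0195]), 0.62)]
wrist tube1 [(array([ 0.6066, -0.1048,  0.0113]), 0.92), (array([ 0.5532, -0.1842,  0.0069]), 0.77), (array([ 0.3562, -0.1127,  0.0085]), 0.76), (array([ 0.4268, -0.2498,  0.0077]), 0.72), (array([ 0.5248, -0.2938,  0.0152]), 0.69), (array([ 0.453 , -0.1648,  0.0082]), 0.59)]
wrist eyepiece [(array([ 0.3303, -0.278 ,  0.0018]), 0.4)]
wrist counterweight []
27.1833 [0.45654163 0.09209077]
```

View pics/m2.png

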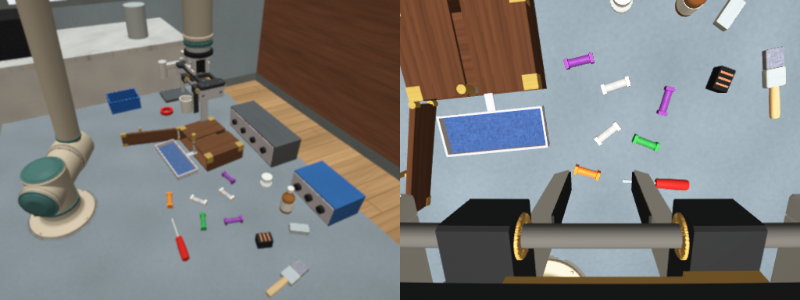

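The door is wide open and the tray is fully out and empty. White tubes: wrist half at (615,85) and (607,132). Coil housing: (721,79). Next, close-ups for confirmation and grasp poses.

```bash
cat >> h.py <<'E'
def measure(n,xy,ztop,name=None):
    "close look from above: centre, yaw of the long side, sizes (m), mean colour"
    xy=np.array(xy,float); p=[xy[0]-0.07,xy[1],0.22]; r.move_to(p,quat(-np.pi/2))
    k=vision.get_calibration("wrist"); im=look("wrist")
    best_=None
    for d in models.regions_of(n,"wrist"):
        m=d["pixels"].astype(np.uint8); cs=cv2.findContours(m,cv2.RETR_EXTERNAL,cv2.CHAIN_APPROX_NONE)[0]
        if not cs: continue
        c=max(cs,key=cv2.contourArea).reshape(-1,2)
        g=ground(c,k,ztop)[:,:2]; (cx,cy),(w,h),ang=cv2.minAreaRect((g*1000).astype(np.float32))
        e=np.hypot(cx/1000-xy[0],cy/1000-xy[1])
        if w<h: w,h,ang=h,w,ang+90
        if best_ is None or e<best_[0]: best_=(e,np.array([cx,cy])/1000,np.radians(ang),(w,h),im[m>0].mean(0),c.mean(0))
    if name and best_:
        u,v=best_[5].astype(int); cv2.imwrite(f"pics/{name}.png",cv2.resize(im[max(v-60,0):v+60,max(u-60,0):u+60,::-1],(260,260)))
    return best_
E
cat > e.py <<'E'
from h import *
for i,(n,xy,z) in enumerate([("tube1",(0.4505,-0.1645),.015),("tube1",(0.555,-0.183),.015),("coil_housing",(0.5685,-0.4065),.036)]):
    print(n,measure(n,xy,z,f"c{i}"))
cv2.imwrite("pics/c.png",np.hstack([cv2.imread(f"pics/c{i}.png") for i in range(3)]))
print(telemetry.current_t())
E
python3 e.py
```

```text
tube1 (np.float64(0.0005349371045469775), array([ 0.45077188, -0.16403931]), np.float64(2.2447963925861205), (62.607608795166016, 18.911697387695312), array([236.03376623, 236.06753247, 231.66493506]), array([256.42857143, 120.52380952]))
tube1 (np.float64(0.0958293176309943), array([ 0.60655231, -0.1022187 ]), np.float64(1.7885039535335034), (65.47154998779297, 23.176328659057617), array([163.73904382,  82.51792829, 185.6314741 ]), array([187.33333333,  74.07638889]))
coil_housing (np.float64(0.001476119348338954), array([ 0.56852222, -0.40502405]), np.float64(2.8331902104011837), (48.959999084472656, 35.28619384765625), array([101.72845764,  81.24547429,  69.28602462]), array([257.38518519, 118.68148148]))
29.65
```

View pics/c.png

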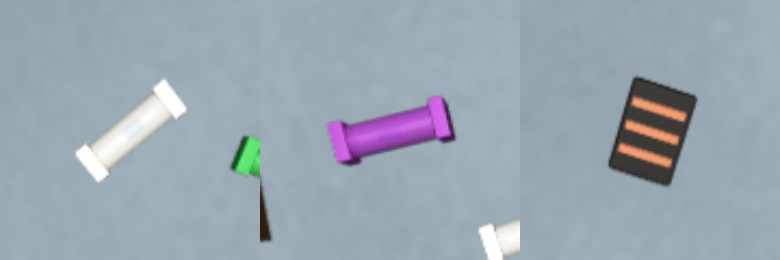

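Crop 1 is the white tube (confirmed) and crop 3 the coil housing (confirmed). The second look missed the white tube, caught at the lower right, and found a purple decoy instead, so I'll gate on distance and colour. Now pick and place.

```bash
cat > f.py <<'E'
from h import *
def stow(n,xy,ztop,size,tx,ty,opening,zp):
    for _ in range(4):
        m=measure(n,xy,ztop)
        if m and m[0]<0.06 and abs(m[3][0]-size)<8 and (n!="tube1" or m[4].min()>190): break
    else: raise SystemExit(f"not found {n} {m}")
    print(n,m[0],m[1],m[2],m[3]); p=m[1]
    a=best([*p,0.2],m[2]); gripper_to(opening)
    r.move_to([*p,0.15],quat(a))
    if r.move_l([*p,0.029],vel=0.12,guard=12): print("touch",telemetry.current_ee_pos())
    gripper_to(0.0,f_grip=12); o=telemetry.current_opening(); print("opening",o)
    if abs(o-size/1000)>0.006: gripper_to(opening); r.move_l([*p,0.2]); raise SystemExit("bad grasp")
    r.move_l([*p,0.16],vel=0.2); print("held",telemetry.current_opening())
    t=cab(-0.082+tx,ty); b=best([*t,0.2],np.pi/2+YAW)
    r.move_to([*t,0.16],quat(b))
    print("guard",r.move_l([*t,zp],vel=0.1,guard=6),telemetry.current_ee_pos()[2])
    gripper_to(o+0.012); r.move_l([*t,0.2],vel=0.2)
stow("tube1",(0.451,-0.164),.015,62,0.02,0.045,0.08,0.040)
stow("tube1",(0.555,-0.183),.015,62,-0.02,0.045,0.08,0.040)
stow("coil_housing",(0.5685,-0.405),.036,48,0.0,-0.06,0.07,0.040)
q=[0.41,0.09,0.40]; r.move_to(q,quat(-np.pi/2))
for c in ("wrist","side","scene"):
    look(c,c+"3")
    for n in ["tray_in","door_handle","coil_housing","tube1","eyepiece","counterweight"]: print(c,n,marks(n,c))
print(telemetry.current_t())
E
python3 f.py
```

```text
tube1 0.0006363677610812002 [ 0.45088431 -0.16337424] 2.2590108151673367 (63.26611328125, 20.643104553222656)
opening 0.061954466600189426
held 0.06173920579239091
guard False 0.04049308025852355
tube1 0.0028013613853950805 [ 0.55627606 -0.18050615] 1.8821275813923208 (63.113956451416016, 20.587594985961914)
opening 0.06187442622217916
held 0.06241157548096193
guard True 0.039435647579476665
coil_housing 0.00030051792836595045 [ 0.56866754 -0.40475052] 2.835607162248485 (48.60969161987305, 34.670135498046875)
opening 0.04785791382977099
held 0.04810230701966814
guard True 0.03940841346323913
wrist tray_in [(array([0.4568, 0.093 , 0.012 ]), 0.83)]
wrist door_handle [(array([0.3608, 0.3022, 0.0535]), 0.71)]
wrist coil_housing [(array([0.4671, 0.0311, 0.0281]), 0.67)]
wrist tube1 [(array([0.4755, 0.1392, 0.0198]), 0.93), (array([ 0.4296, -0.2518,  0.0092]), 0.81), (array([ 0.6083, -0.1039,  0.0126]), 0.76), (array([ 0.5187, -0.295 ,  0.0185]), 0.75), (array([0.428 , 0.1315, 0.0178]), 0.73), (array([ 0.3569, -0.1148,  0.0048]), 0.7), (array([0.547 , 0.0997, 0.0993]), 0.69)]
wrist eyepiec
[... 496 characters left out ...]
0.0186]), 0.43)]
side eyepiece [(array([ 0.7003, -0.4128, -0.0014]), 0.71)]
side counterweight []
scene tray_in [(array([0.4573, 0.0935, 0.0096]), 0.57)]
scene door_handle [(array([0.3627, 0.2976, 0.0551]), 0.57)]
scene coil_housing [(array([0.4597, 0.033 , 0.0264]), 0.83), (array([ 7.233e-01, -1.910e-01,  5.000e-04]), 0.68)]
scene tube1 [(array([0.4301, 0.1323, 0.0188]), 0.71), (array([ 5.594e-01, -5.323e-01,  5.000e-04]), 0.58), (array([ 0.3573, -0.113 ,  0.0104]), 0.56), (array([ 0.5265, -0.2921,  0.012 ]), 0.56), (array([ 0.6079, -0.105 ,  0.0077]), 0.48), (array([0.4712, 0.1404, 0.0198]), 0.45), (array([ 0.425 , -0.2519,  0.0117]), 0.38)]
scene eyepiece []
scene counterweight []
61.1583
```

```bash
python3 -c "
import cv2;import numpy as np
cv2.imwrite('pics/m3.png',np.hstack([cv2.resize(cv2.imread('pics/wrist3.png'),(400,300)),cv2.resize(cv2.imread('pics/side3.png')[140:300,150:363],(400,300))]))"
```

```text
(no output)
```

View pics/m3.png

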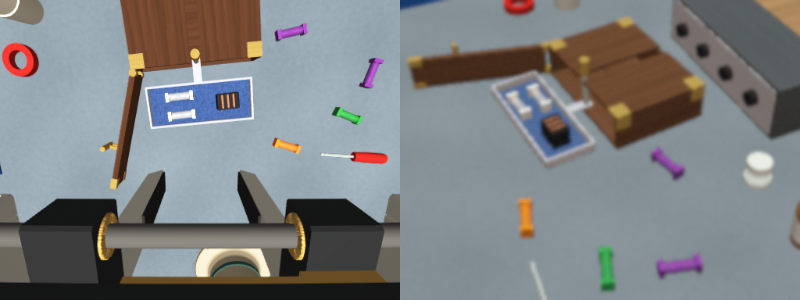

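Both white tubes (180,97 and 181,115) and the coil (227,100) lie flat in the tray. Now push the tray home and shut the door.

```bash
cat > g.py <<'E'
from h import *
K=np.array([0.687,0.1175]); u=rot(YAW)@[1,0]; s=K-u*0.14
gripper_to(0.05); a=best([*s,0.2],np.pi/2+YAW)
r.move_to([*s,0.22],quat(a)); r.move_l([*s,0.104],vel=0.1,guard=15)
gripper_to(0.0,f_grip=20); print("open",telemetry.current_opening())
for d,g in ((0.08,20),(0.02,20),(-0.006,15)):
    print(d,r.move_l([*(K-u*d),0.104],vel=0.06,guard=g))
print("knob",telemetry.current_ee_pos(),(np.array(telemetry.current_ee_pos()[:2])-K)@u)
gripper_to(0.05); e=telemetry.current_ee_pos(); r.move_l([e[0],e[1],0.25],vel=0.2)
p,a=handle(1.95)
r.move_to([p[0],p[1],0.2],quat(a))
look("scene","s4"); print(marks("tray_knob","scene"),marks("door_handle","scene"),telemetry.current_t())
r.move_l(p,vel=0.1,guard=15)
gripper_to(0.0,f_grip=25); print("open",telemetry.current_opening())
for th in [*np.arange(1.825,0.1,-0.125),0.04]:
    p,a=handle(th); r.move_l(p,rot=quat(a),vel=0.1)
p,a=handle(-0.04); print("shut",r.move_l(p,rot=quat(a),vel=0.04,guard=15),np.round(telemetry.current_wrist_force(),1))
e=np.array(telemetry.current_ee_pos()); print(e,handle(0)[0])
gripper_to(0.05); r.move_l([e[0],e[1],0.25],vel=0.2)
q=[0.42,0.09,0.40]; r.move_to(q,quat(-np.pi/2))
for c in ("scene","side","wrist"):
    look(c,c+"5"); print(c,[marks(n,c) for n in ("tray_knob","door_handle")])
print(telemetry.current_t())
E
python3 g.py;  python3 -c "
import cv2;import numpy as np
cv2.imwrite('pics/m5.png',np.hstack([cv2.resize(cv2.imread('pics/wrist5.png')[0:240,100:420],(400,300)),cv2.resize(cv2.imread('pics/side5.png')[120:280,180:393],(400,300))]))"
```

```text
open 0.017574506996974153
0.08 False
0.02 False
-0.006 True
knob [0.68798308 0.11498175 0.10385727] 0.0006876263140353398
[(array([0.6843, 0.1143, 0.0942]), 0.56)] [(array([0.3636, 0.3033, 0.0537]), 0.97)] 70.25
open 0.011841629863481732
shut True [-2.3  0.2  4.5]
[0.49851693 0.05351613 0.06201169] [np.float64(0.4997447247916111), np.float64(0.05199200588441141), 0.062]
scene [[(array([ 0.3262, -0.2779, -0.0044]), 0.64), (array([0.6852, 0.1144, 0.0957]), 0.62)], [(array([0.4994, 0.0505, 0.0548]), 0.78), (array([ 0.5354,  0.0997, -0.004 ]), 0.73)]]
side [[(array([0.6827, 0.1164, 0.0918]), 0.64)], [(array([0.5009, 0.0494, 0.0578]), 0.77)]]
wrist [[(array([0.5948, 0.1063, 0.0119]), 0.48)], [(array([0.4965, 0.0531, 0.054 ]), 0.84)]]
83.4667
```

View pics/m5.png

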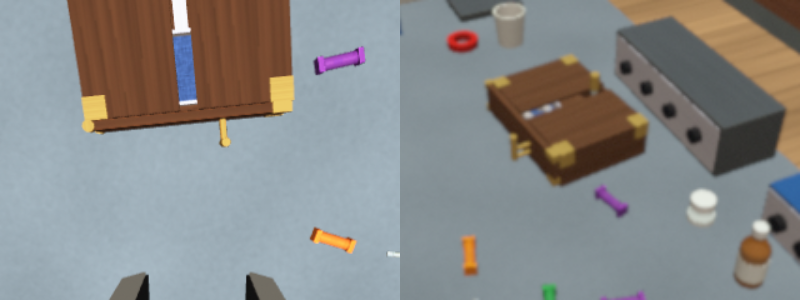

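The tray is home: the knob travelled 140.8 mm to a hard stop. The door looks shut, so one firm push on the handle front will make sure of it.

```bash
cat > i.py <<'E'
from h import *
u=rot(YAW)@[1,0]; h=np.array(handle(0)[0][:2]); p=h-u*0.04
gripper_to(0.0,f_grip=10); a=best([*p,0.2],np.pi/2+YAW)
r.move_to([*p,0.2],quat(a)); r.move_l([*p,0.07],vel=0.1,guard=15)
print(r.move_l([*(h+u*0.002),0.07],vel=0.03,guard=12)); e=np.array(telemetry.current_ee_pos()); print((e[:2]-h)@u, np.round(telemetry.current_wrist_force(),1))
r.move_l([*(e[:2]-u*0.05),0.07],vel=0.1); r.move_l([*(e[:2]-u*0.05),0.3],vel=0.2)
for c in ("scene","side"):
    look(c); print([marks(n,c) for n in ("tray_knob","door_handle")])
cv2.imwrite("pics/s6.png",cv2.resize(vision.snapshot("scene")[180:310,160:320,::-1],(800,600)))
E
python3 i.py
```

```text
True
-0.015798322255949602 [-1.8 -0.1 -0.2]
[[(array([0.6863, 0.1154, 0.0969]), 0.62), (array([ 7.035e-01, -4.123e-01,  5.000e-04]), 0.61)], [(array([0.5012, 0.0524, 0.055 ]), 0.76), (array([0.5953, 0.1066, 0.008 ]), 0.48)]]
[[(array([0.684 , 0.1179, 0.0925]), 0.62)], [(array([0.5025, 0.0505, 0.0541]), 0.63)]]
```

View pics/s6.png

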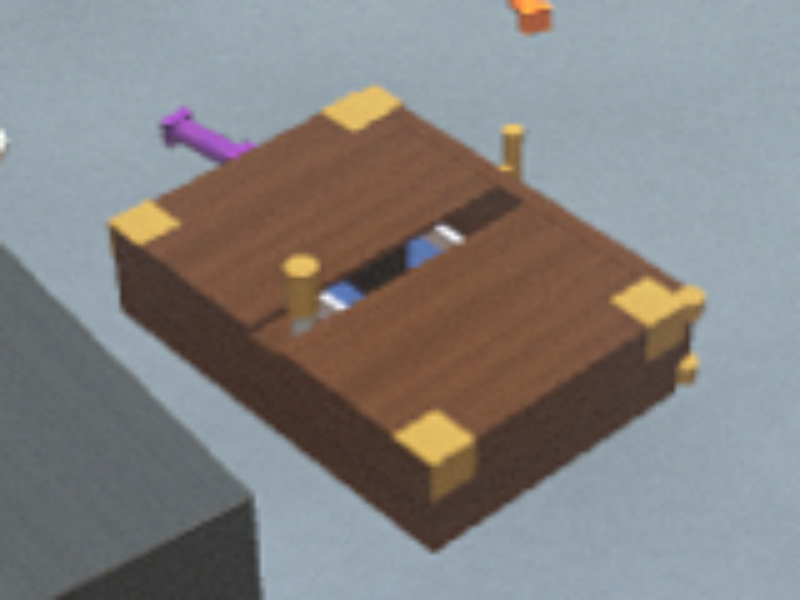

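The door is flush. The dark patch in the slot at (380,265) is the coil housing seen obliquely through it, at its placed position. I'm handing the job in.

```bash
python3 -c "
from h import *
print(r.sign_off(),telemetry.current_t())"
```

```text
the job is handed in; nothing more can be done
the job is handed in; nothing more can be done
```

I packed all three kit items I found (two white stylus tubes and the coil housing) flat in the tray, pushed the tray home, shut the door and handed the job in; the verdict was not shown to me.

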